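# Fish the spice tin out from between the pantry units

### The arm

A 6-joint arm with a two-finger parallel gripper is mounted at the origin on the work surface. World frame = base frame: x ahead of the robot, y to its left, z up, the work surface at z = 0. Lengths are in m, angles in rad, forces in N, time in s.
With the tool pointing down it reaches from about 0.25 to 0.725 m from the base axis. Payload 4 kg.
Tool frame: the origin (TCP) lies midway between the tips of the shut fingers; the grasp point (between the pads) lies 19 mm behind it; y points along the fingers, x is the direction in which the jaws open and shut, and the axes are right-handed (so a half turn about y gives the same grasp; the last joint's range is limited). The gripper opens to 85 mm and grips with 20 to 120 N. Pads are 22 mm wide; open, the fingers measure 114 mm over their backs; the gripper's body (76 mm by 85 mm) begins 54 mm behind the grasp point. The pads swing forward as they close: fully open they stand 13 mm farther back than shut.
Start: joints at [-1.1, 0.241, 0.005, 1.335, 0, 1.571], TCP at [0.227, -0.446, 0.231] pointing down, gripper open.
Joint ranges: [-2.72, 2.72], [-1.05, 1.87], [-1.09, 1.28], [-1.99, 2.15], [-1.42, 1.44], [-3.14, 3.14]. Speed limits (rad/s): [2.79, 2.79, 3.14, 3.14, 3.14, 3.14].

### API

Orientations are given as a unit quaternion [x, y, z, w].
In Python, from workcell import bot gives the robot as it stands. The module is installed in compiled form; this text tells all that it offers.
- The arm moves only by the shell command python3 -m inch 'ROWS'. ROWS is text: rows parted by semicolons, each of 7 numbers parted by spaces: the turn, a rotation vector about the tool's x, y, z in degrees, then the shift along the tool's x, y, z in mm, then the closure, from 0 (fully open) to 1 (shut). In form: ax ay az dx dy dz fingers; .... A call has 1 to 12 rows; each row shifts and turns the commanded pose from where the row before left it, along the tool's axes as they then stand; what a row does not reach is not made up. A row lasts 1/8 s, in which the tool goes at most 62.5 mm and 10.7 degrees, less where a joint would pass 70% of its speed; a pose out of reach is approached as far as the arm can. A call with a gripper value outside its range is refused whole. The fingers move at their own pace and stop on an object; the grip force is fixed at half the most. Time passes only in rows, so rows that do not move let the fingers close. It gives the time, the measured TCP pose, the force and the opening at its end, in the units of the state.
- bot.get_obs(): the state, without advancing time (a new reading comes with each control period).
- bot.camera(name): name is "scene" or "top" or "wrist"; returns a dict with "color" (420x560x3 uint8, blue, green, red), "fx", "fy", "cx", "cy" (pixels), "extrinsics" (4x4, takes a point from world to camera coordinates). Camera axes: x right, y up, looking along -z (the intrinsics and any distortion apply to the point x, -y, -z); pixel columns grow to the right and rows downward; lengths in m; the calibration is good to about 2 mm. A picture is of the moment at which its call begins. There is no depth.
- bot.job_done(): hands the job in, once; it reports no verdict.
Trained networks look in the newest picture that a camera, given by its name, has taken for a name from the list of things; names that differ only in an ending like _2 or _b are one class to them, and where a whole thing is asked for, a point or a joint stands for the part that bears it (a point fixed in the world has none). Each returns a list of dicts, best first, with "conf" (0 to 1); they miss things now and then, are a little off and sometimes report something else, mostly with a low value. They report only what shows in the picture. A call takes as long as a camera call. They do not tell look-alikes from the thing itself.
- bot.look_for(name, camera): "extent" ([left, top, right, bottom] in pixels, round what is visible of it).
- bot.cut_out(name, camera): "region" (420x560 bool, what is visible of it) and "extent" ([left, top, right, bottom] in pixels, round what is visible of it).
- bot.spot_point(name, camera): "point" ([column, row] in pixels: a listed point, or the origin of a listed thing).
The state is a dict: "clock": time; "joint_pos": joint angles; "joint_vel": joint speeds; "tau": joint torques, N m; "eef_pos": TCP position; "tool_rot": TCP orientation; "ft_force": force on the tool from outside, world axes, zero at the start; "ft_torque": the same for the moment, N m; "grip_width": finger opening in m.
Only numpy, scipy, OpenCV 4.12 (cv2) and the standard library are available. Lean on these libraries where they do the work, as an engineer would, in place of code of your own. Each camera call takes 0.05 s, during which the arm holds its last target.

### The job

A spice tin has slipped deep into the narrow gap between the two low white drawer units, under the wire shelf. Use the hooked rod to reach over behind it and rake it right out of the gap onto the counter, lay the rod down on the counter, then lift the tin and set it down flat in the open wooden tray without dropping it. Leave the jar, the can and the mug standing where they are.

Things in the scene. Friction and masses are not known exactly. Their poses are not given: they have to be found in the camera images.
- bay: Two fixed low white drawer units, 130 mm high, with a gap between. Origin: on the counter in the middle of the gap's mouth; +x runs into the gap (about to the robot's left), z up. Gap 62 mm wide (y -31 to 31), 270 mm deep, open at the mouth and above, closed at x = 270 mm. Seen from the mouth the left unit covers y 31 to 141 mm, the right one -111 to -31 mm, both x 0 to 288 mm.
- shelf_edge (a point): Middle of the front edge of a steel wire shelf fixed above the units on four thin posts (bay frame x -70, y 14, z 232 mm; underside at 227 mm). It covers bay x -70 to 285, y -108 to 136 mm, so it overhangs the mouth by 70 mm: a hand near the mouth must come in slanting, leaning back from the gap.
- rod: Loose hooked rod, 130 g, resting on handle and foot. Wooden handle 90 long (x), 30 wide, 36 mm high; origin: centre of the handle's underside; +x runs to the hook, z up. An 8 mm steel rod rises from the handle (x 40, z 22 to x 85, z 64 mm), runs level at z 64 to x 270 mm, then bends straight down as a leg ending in a cross foot 40 mm wide (y), 10 mm thick. 60 mm free under the level part.
- foot (a point): Centre of the rod's cross foot, 270 mm ahead of the handle's middle (rod frame x 270, y 0, z 5 mm).
- tin: The dropped spice tin, a rounded steel box with a cap at one end, lying on its broad side: 95 mm long (x), 42 mm wide (y), 34 mm high, about 0.1 to 0.2 kg. Origin: centre of its underside. It lies lengthways in the gap, its middle 135 to 175 mm in from the mouth, its x axis nearly along the gap.
- tray: Open wooden drawer tray on the counter, loose, about 0.7 kg. Origin: centre of its underside. Inside 160 mm (x) by 120 mm (y); floor 6 mm thick, walls 8 mm thick, 45 mm high over all (both x ends scooped to 30 mm in the middle).
- jar: Bystander: glass jar, 72 mm across, 130 mm high. Origin: centre of its underside.
- can: Bystander: food can, 74 mm across, 110 mm high. Origin: centre of its underside.
- mug: Bystander: white mug, 80 mm across, 90 mm high, with a handle. Origin: centre of its underside.
Not all that is in view belongs to the job. What is shaped like the tin but green or orange is not meant.

How it is judged:
By the outcome, as a careful person would: the job done as asked, in the order asked, and still so for the second after the job is handed in, with the robot touching nothing.
It also fails if it takes over 72 s, if anything falls off the work surface, if the arm or the gripper's body presses on something with over 40 N, if the wrist force passes 120 N, or if a joint passes its speed limit or range.

## Working session

There is one attempt and no reset: what is moved stays moved. The work goes in short steps, Python scripts to look and compute and a shell command to move; the robot and the scene stay as the last step left them, time stands still between calls to the robot, and variables do not carry over. Pictures are saved under pics/ and viewed, and the job is handed in when it is done.

```bash
mkdir -p pics && ls && cat > h.py <<'E'
import numpy as np, cv2
from workcell import bot
from scipy.spatial.transform import Rotation as R
def cam(n,fn=None):
    c=bot.camera(n)
    if fn: cv2.imwrite('pics/'+fn,c['color'])
    return c
def ray(c,uv):
    E=np.array(c['extrinsics']); Rm=E[:3,:3]; t=E[:3,3]
    d=np.array([(uv[0]-c['cx'])/c['fx'],-(uv[1]-c['cy'])/c['fy'],-1.0])
    return -Rm.T@t, Rm.T@d
def onz(c,uv,z):
    o,d=ray(c,uv); return o+d*(z-o[2])/d[2]
def proj(c,p):
    E=np.array(c['extrinsics']); q=E[:3,:3]@np.array(p)+E[:3,3]
    return np.array([c['cx']+c['fx']*q[0]/-q[2], c['cy']-c['fy']*q[1]/-q[2]])
def state():
    o=bot.get_obs()
    r=R.from_quat(o['tool_rot']).as_matrix()
    print('t',round(o['clock'],3),'pos',np.round(o['eef_pos'],4),'F',np.round(o['ft_force'],1),'w',round(o['grip_width'],4),'j',np.round(o['joint_pos'],3))
    print(np.round(r,3)); return o,r
E
python3 - <<'E'
from h import *
state()
for n in ["scene","top","wrist"]:
    c=cam(n,n+'0.png')
    print(n,{k:(np.round(v,3).tolist() if k=='extrinsics' else v) for k,v in c.items() if k!='color'})
    for nm in ['bay','shelf_edge','rod','foot','tin','tray','jar','can','mug']:
        s=bot.spot_point(nm,n); 
        for d in s[:3]: print(n,nm,round(d['conf'],2),np.round(d['point'],1), np.round(onz(c,d['point'],0),3))
E
```

```text
pics
t 0.0 pos [ 0.2265 -0.445   0.2304] F [-0.3 -0.9 -0. ] w 0.0853 j [-1.1    0.241  0.004  1.335 -0.     1.571]
[[ 0.454 -0.001  0.891]
 [-0.891  0.002  0.454]
 [-0.002 -1.    -0.   ]]
scene {'fx': 383.3540019062496, 'fy': 383.3540019062496, 'cx': 280.74897894331525, 'cy': 202.4958419408349, 'extrinsics': [[-0.38, 0.925, 0.015, 0.144], [-0.691, -0.294, 0.661, 0.266], [0.615, 0.241, 0.751, -1.769], [0.0, 0.0, 0.0, 1.0]]}
scene bay 0.65 [291.8 233.4] [0.51  0.098 0.   ]
scene shelf_edge 0.97 [273.9 181.1] [ 0.285 -0.07   0.   ]
scene shelf_edge 0.16 [312.5 298.7] [0.732 0.257 0.   ]
scene rod 0.85 [191.7 197.6] [ 0.501 -0.338  0.   ]
scene foot 0.96 [262.4 207.9] [ 0.439 -0.054  0.   ]
scene tin 0.89 [401.9 242.5] [0.391 0.487 0.   ]
scene tin 0.85 [396.5 292.2] [0.602 0.508 0.   ]
scene tray 0.77 [209.6 247.4] [ 0.685 -0.153  0.   ]
scene jar 0.96 [314.8 299.7] [ 0.733  0.265 -0.   ]
scene can 0.59 [263.2 281.5] [0.737 0.082 0.   ]
scene mug 0.96 [218.5 156.9] [ 0.243 -0.356  0.   ]
top {'fx': 439.6529061992199, 'fy': 439.6529061992199, 'cx': 279.4279719539972, 'cy': 213.2610930484
[... 316 characters left out ...]
 [ 0.444 -0.063  0.   ]
top foot 0.64 [291.7 216.7] [0.514 0.008 0.   ]
top tin 0.92 [214.4 223.6] [0.499 0.259 0.   ]
top tin 0.78 [139.3 195.9] [0.596 0.5   0.   ]
top tin 0.73 [339.6 159.9] [ 0.697 -0.156  0.   ]
top tray 0.81 [340.2 160.3] [ 0.695 -0.158  0.   ]
top jar 0.9 [213.6 150.7] [0.738 0.257 0.   ]
top can 0.93 [264.5 151. ] [0.733 0.09  0.   ]
top mug 0.62 [400.2 294.5] [ 0.251 -0.336  0.   ]
wrist {'fx': 336.98688174889725, 'fy': 336.98688174889725, 'cx': 281.7089621338269, 'cy': 211.72919240795133, 'extrinsics': [[0.452, -0.892, 0.001, -0.5], [0.85, 0.431, -0.301, 0.039], [0.268, 0.137, 0.954, -0.379], [0.0, 0.0, 0.0, 1.0]]}
wrist mug 0.81 [202.6 111.2] [ 0.251 -0.338  0.   ]
```

View images.

View pics/scene0.png

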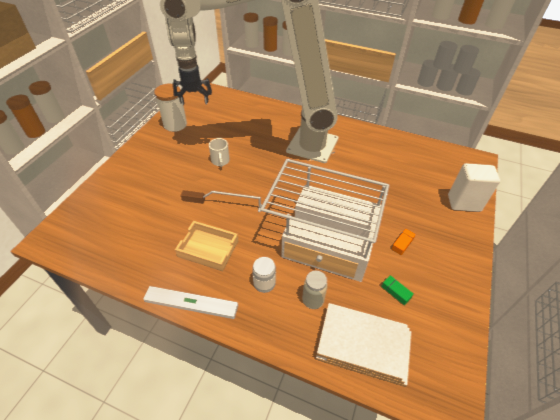

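View pics/top0.png

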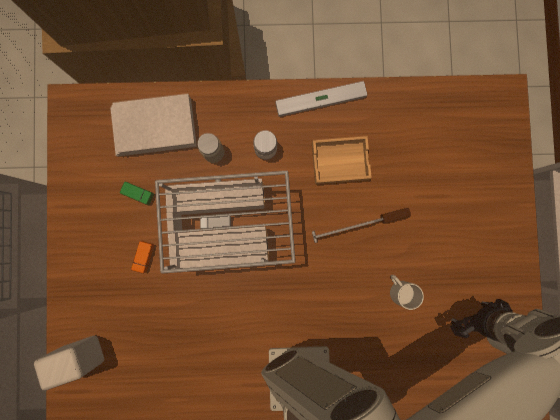

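View pics/wrist0.png

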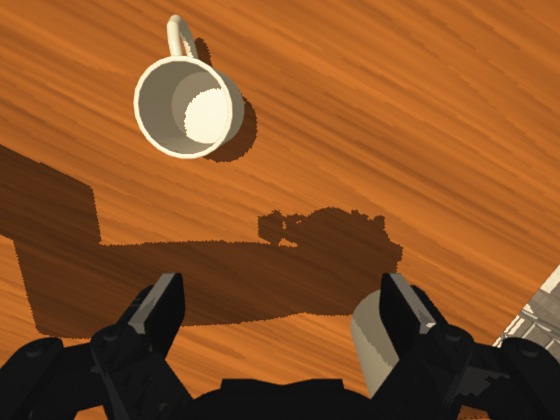

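```bash
python3 - <<'E'
from h import *
c=cv2.imread('pics/top0.png')
a=c[160:290,145:305]; cv2.imwrite('pics/t_bay.png',cv2.resize(a,None,fx=5,fy=4.6,interpolation=cv2.INTER_CUBIC))
a=c[130:260,300:430]; cv2.imwrite('pics/t_rod.png',cv2.resize(a,None,fx=4.6,fy=4.6,interpolation=cv2.INTER_CUBIC))
c=cv2.imread('pics/scene0.png')
a=c[155:280,255:395]; cv2.imwrite('pics/s_bay.png',cv2.resize(a,None,fx=4.8,fy=4.8,interpolation=cv2.INTER_CUBIC))
E
```

```text
(no output)
```

View pics/t_bay.png

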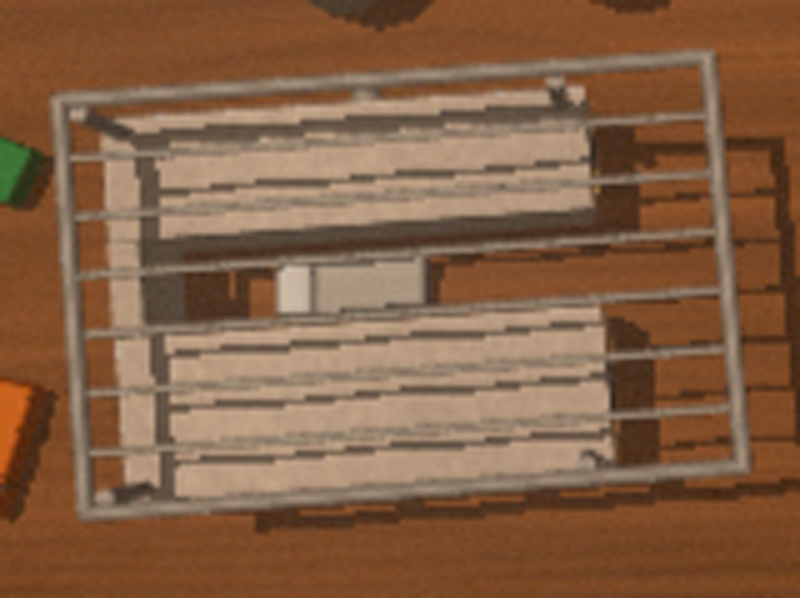

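View pics/t_rod.png

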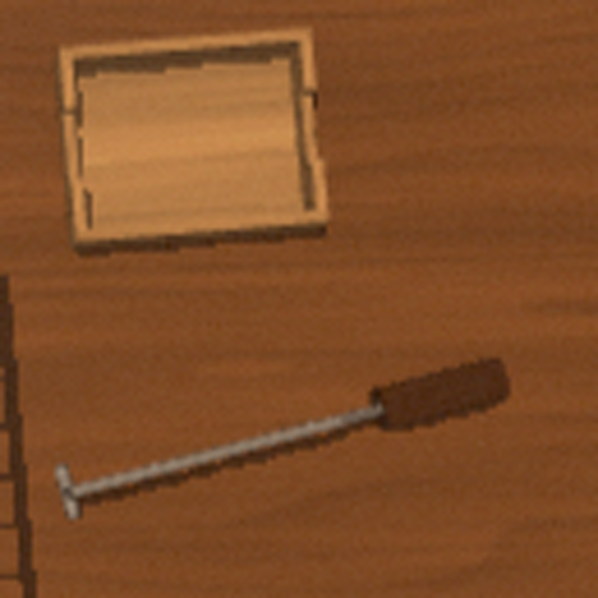

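View pics/s_bay.png

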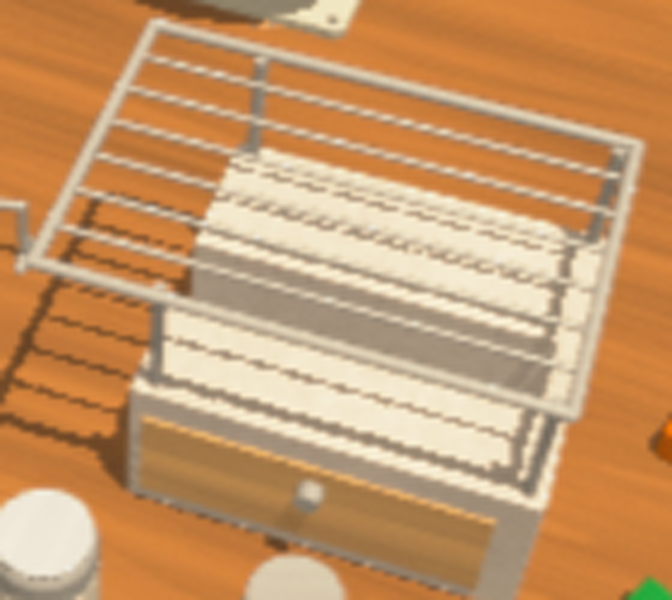

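```bash
cat >> h.py <<'E'
def T2(p): # pose x,y,yaw -> 4x4
    M=np.eye(4); M[:3,:3]=R.from_euler('z',p[2]).as_matrix(); M[:2,3]=p[:2]; return M
def fit(obs,p0,free=None):
    from scipy.optimize import least_squares
    f=lambda p: np.concatenate([proj(c,(T2(p)@np.append(q,1))[:3])-uv for c,q,uv in obs])
    r=least_squares(f,p0,loss='soft_l1'); return r.x, f(r.x).reshape(-1,2)
E
python3 - <<'E'
from h import *
c=cam('top'); s=cam('scene')
u=lambda x,y:np.array([145+x/5-.4,160+y/4.6-.4])
us=lambda x,y:np.array([255+x/4.8-.4,155+y/4.8-.4])
ob=[(c,(-67,-105,232),u(710,57)),(c,(-67,133,232),u(740,468)),(c,(282,-105,232),u(60,98)),(c,(282,133,232),u(85,513)),
(c,(0,-111,130),u(585,90)),(c,(0,-31,130),u(595,212)),(c,(0,31,130),u(603,308)),(c,(0,141,130),u(613,465)),
]
ob2=[(s,(-67,-105,232),us(30,262)),(s,(-67,133,232),us(157,25)),(s,(282,-105,232),us(577,408)),(s,(282,133,232),us(638,150)),(s,(0,-111,0),us(133,490)),(s,(0,-111,130),us(130,388))]
for o in (ob,ob2,ob+ob2):
    o=[(a,np.array(b)/1000,d) for a,b,d in o]
    p,r=fit(o,[.518,.1,1.57]); print(np.round(p,4),np.round(r,1).tolist())
B=p
tc=[u(277,265),u(425,258),u(425,305),u(278,312)]
for t in tc:
    w=onz(c,t,.034); print('tin',np.round(w,3),np.round(np.linalg.inv(T2(B))@np.append(w,1),4)[:2])
v=lambda x,y:np.array([300+x/4.6-.4,130+y/4.6-.4])
tr=[(c,np.array(q)/1000,v(*w)) for q,w in [((-84,-64,45),(322,226)),((-84,64,45),(78,243)),((84,64,45),(65,50)),((84,-64,45),(308,33))]]
# tray x axis: try toward +y world
m=[(c,np.array(q)/1000,v(*w)) for q,w in [((-84,-64,45),(308,33)),((-84,64,45),(322,226)),((84,64,45),(78,243)),((84,-64,45),(65,50))]]
p,r=fit(m,[.69,-.156,1.5]); print('tray',np.round(p,4),np.round(r,1).tolist())
m=[(c,np.array(q)/1000,v(*w)) for q,w in [((270,20,8),(62,470)),((270,-20,8),(72,515)),((270,0,64),(70,490)),((80,0,60),(380,410)),((45,-15,30),(385,430)),((-45,0,32),(505,375))]]
p,r=fit(m,[.505,-.33,1.8]); print('rod',np.round(p,4),np.round(r,1).tolist())
for n in('scene','top'):
    for nm in('rod','foot'):
        cc=cam(n); print(nm,n,[(round(d['conf'],2),np.round(onz(cc,d['point'],.005 if nm=='foot' else 0),4)) for d in bot.spot_point(nm,n)])
E
```

```text
[0.5121 0.0957 1.6092] [[-1.1, 1.9], [-1.0, -0.7], [1.3, 1.2], [0.9, -1.4], [0.1, -0.6], [-0.1, -0.4], [-0.3, -0.4], [0.2, 2.8]]
[0.5119 0.0977 1.6205] [[2.6, -0.5], [0.5, 0.7], [-1.0, 0.2], [-0.8, -0.6], [-0.6, 0.6], [0.6, -0.0]]
[0.512  0.0963 1.6146] [[-1.5, 1.8], [-1.0, -0.8], [0.9, 1.8], [0.9, -0.8], [-0.3, -0.5], [-0.4, -0.3], [-0.4, -0.4], [0.2, 2.8], [2.0, -0.7], [0.4, 0.6], [-1.8, 0.5], [-1.1, -0.3], [-1.2, 0.4], [0.1, -0.2]]
tin [0.519 0.3   0.034] [ 0.2034 -0.0159]
tin [0.521 0.207 0.034] [ 0.1097 -0.0139]
tin [0.489 0.207 0.034] [0.1119 0.0185]
tin [0.487 0.3   0.034] [0.2048 0.0165]
tray [ 0.6894 -0.1554  1.6059] [[-0.4, 1.5], [-0.3, -0.9], [0.3, -1.3], [0.3, 0.9]]
rod [ 0.5079 -0.3286  1.7921] [[3.5, 10.3], [-1.8, -11.5], [2.0, -0.3], [-7.0, 2.0], [-1.1, -9.1], [1.1, 0.4]]
rod scene [(0.55, array([ 0.5055, -0.3409,  0.    ])), (0.19, array([0.7481, 0.0944, 0.    ]))]
foot scene [(0.74, array([ 0.4221, -0.0576,  0.005 ]))]
rod top [(0.55, array([ 0.5045, -0.3273,  0.    ]))]
foot top [(0.71, array([ 0.4432, -0.0703,  0.005 ]))]
```

```bash
python3 - <<'E'
from h import *
c=cam('top')
v=lambda x,y:np.array([300+x/4.6-.4,130+y/4.6-.4])
m=[(c,np.array(q)/1000,v(*w)) for q,w in [((270,-20,8),(62,470)),((270,20,8),(72,515)),((270,0,64),(75,492)),((85,0,64),(325,425)),((45,15,30),(385,430)),((45,-15,30),(375,390)),((-45,0,32),(505,375)),((0,0,36),(440,395))]]
p,r=fit(m,[.505,-.33,1.8]); print('rod',np.round(p,4),np.round(r,1).tolist())
w=cam('wrist'); o,rr=state()
E=np.array(w['extrinsics']); pc=-E[:3,:3].T@E[:3,3]; print('wristcam in tool',rr.T@(pc-o['eef_pos']), rr.T@(-E[2,:3]))
E
```

```text
rod [ 0.5075 -0.3241  1.8006] [[-0.9, -0.8], [0.1, 1.3], [-0.4, 0.2], [2.3, -0.5], [0.0, 0.2], [-0.3, -0.1], [-0.3, 0.4], [0.8, -0.4]]
t 2.1 pos [ 0.2268 -0.4456  0.2313] F [ 0.3  0.1 -0.5] w 0.0853 j [-1.1    0.241  0.005  1.335  0.     1.571]
[[ 0.454 -0.     0.891]
 [-0.891  0.     0.454]
 [-0.    -1.     0.   ]]
wristcam in tool [-0.00050786 -0.14239333  0.0764598 ] [ 3.41444571e-04  9.53532750e-01 -3.01289193e-01]
```

```bash
python3 -m inch '0 0 0 0 0 30 0;0 0 0 0 0 45 0;0 0 0 0 0 45 0;0 0 0 0 0 45 0;0 0 0 0 0 45 0;0 0 0 0 0 45 0;0 0 0 0 0 30 0;0 10 0 0 0 0 0;0 10 0 0 0 0 0' ; python3 -c "from h import *;state()"
```

```text
clock: 3.22
eef_pos: [0.4813, -0.3158, 0.2309]
tool_rot: [0.529, -0.47, 0.47, -0.528]
ft_force: [0.7, 0.1, 0.0]
grip_width: 0.0853
t 3.225 pos [ 0.4813 -0.3158  0.2309] F [0.7 0.1 0. ] w 0.0853 j [-0.581  0.393  0.218  1.396 -0.     2.444]
[[ 0.117 -0.001  0.993]
 [-0.993  0.     0.117]
 [-0.    -1.    -0.   ]]
```

```bash
python3 -m inch '0 -10.6 0 0 0 0 0;0 -10.6 0 0 0 0 0;0 -10.6 0 0 0 0 0;0 -10.6 0 0 0 0 0;0 -10.6 0 0 0 0 0;0 -10.6 0 0 0 0 0;0 -10.6 0 0 0 0 0;0 -10.6 0 0 0 0 0;0 -10.6 0 0 0 0 0;0 -10.6 0 0 0 0 0;0 -10.6 0 0 0 0 0;0 -10.6 0 0 0 0 0' ; python3 -m inch '0 -10.6 0 0 0 0 0;0 -10.6 0 0 0 0 0;0 -10.6 0 0 0 0 0;0 -10.6 0 0 0 0 0;0 -10.6 0 0 0 0 0;0 -10.6 0 0 0 0 0;0 -10.6 0 0 0 0 0;0 -10.6 0 0 0 0 0;0 -10.6 0 0 0 0 0;0 -10.6 0 0 0 0 0;0 -10.6 0 0 0 0 0;0 -10.6 0 0 0 0 0' ; python3 -m inch '0 -10.6 0 0 0 0 0;0 -10.6 0 0 0 0 0'; python3 -c "from h import *;state();cam('wrist','w1.png')"
```

```text
clock: 4.72
eef_pos: [0.4808, -0.3163, 0.2312]
tool_rot: [-0.654, -0.268, 0.268, 0.654]
ft_force: [0.5, 0.1, -0.5]
grip_width: 0.0853
clock: 6.22
eef_pos: [0.4808, -0.3163, 0.2312]
tool_rot: [0.051, 0.705, -0.705, -0.051]
ft_force: [0.5, 0.3, -0.1]
grip_width: 0.0853
clock: 6.48
eef_pos: [0.4808, -0.3163, 0.2312]
tool_rot: [-0.08, 0.703, -0.703, 0.08]
ft_force: [-0.1, -0.1, -0.4]
grip_width: 0.0854
t 6.475 pos [ 0.4808 -0.3163  0.2312] F [-0.1 -0.1 -0.4] w 0.0854 j [-0.582  0.393  0.218  1.396 -0.    -2.378]
[[-0.975 -0.     0.224]
 [-0.224  0.    -0.975]
 [ 0.    -1.    -0.   ]]
```

View pics/w1.png

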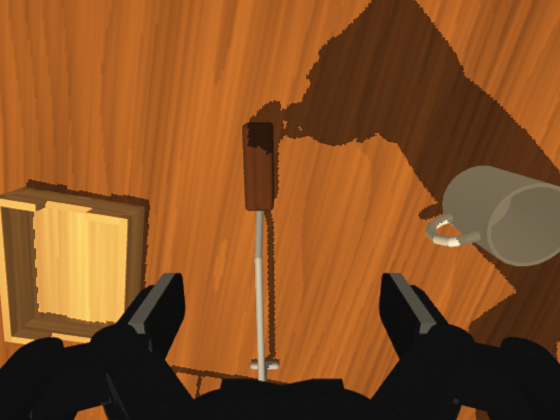

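```bash
python3 - <<'E'
from h import *
c=cv2.imread('pics/w1.png')
cv2.imwrite('pics/w1z.png',cv2.resize(c[110:390,210:310],None,fx=4,fy=2.1,interpolation=cv2.INTER_CUBIC))
c=cam('wrist')
for n in('rod','foot'): print(n,[(round(d['conf'],2),np.round(d['point']),np.round(onz(c,d['point'],.005 if n=='foot' else 0),4)) for d in bot.spot_point(n,'wrist')])
for q in [(-45,15,36),(-45,-15,36),(45,15,36),(45,-15,36),(45,15,0),(45,-15,0),(270,20,5),(270,-20,5),(85,0,64)]:
    print(q,np.round(proj(c,(T2([.5075,-.3241,1.8006])@np.append(np.array(q)/1000,1))[:3])))
E
```

```text
rod [(0.9, array([261., 160.]), array([ 0.5069, -0.3292,  0.    ]))]
foot [(0.79, array([264., 367.]), array([ 0.4446, -0.0591,  0.005 ]))]
(-45, 15, 36) [272. 125.]
(-45, -15, 36) [241. 125.]
(45, 15, 36) [272. 213.]
(45, -15, 36) [244. 213.]
(45, 15, 0) [273. 204.]
(45, -15, 0) [247. 204.]
(270, 20, 5) [279. 366.]
(270, -20, 5) [249. 366.]
(85, 0, 64) [257. 259.]
```

View pics/w1z.png

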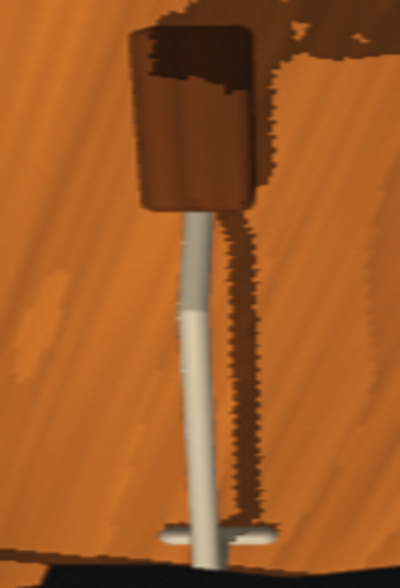

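```bash
cat >> h.py <<'E'
def goto(p,dirs=None):
    o,r=state(); d=(r.T@(np.array(p)-o['eef_pos']))*1000
    print('tool shift',np.round(d,1)); 
    if dirs is not None: print('rotvec deg',np.round(np.degrees(R.from_matrix(r.T@np.array(dirs)).as_rotvec()),2), 'shift in new frame',np.round(np.array(dirs).T@(np.array(p)-o['eef_pos'])*1000,1))
E
python3 -m inch '-10 0 0 0 0 0 0;-10 0 0 0 0 0 0;-10 0 0 0 0 0 0;-10 0 0 0 0 0 0;0 0 0 0 0 0 0'; python3 -c "
from h import *;goto([.518,-.3755,.058])"
```

```text
clock: 7.3
eef_pos: [0.477, -0.3142, 0.2177]
tool_rot: [-0.097, 0.902, -0.419, 0.042]
ft_force: [-0.6, 1.2, -0.8]
grip_width: 0.0855
t 7.3 pos [ 0.477  -0.3142  0.2177] F [-0.6  1.2 -0.8] w 0.0855 j [-0.772  0.919  0.878  2.146  0.362 -2.669]
[[-0.978 -0.14   0.158]
 [-0.211  0.63  -0.747]
 [ 0.005 -0.763 -0.646]]
tool shift [-28.   77.5 155.4]
```

```bash
python3 -m inch '0 0 0 -4.7 13 26 0;0 0 0 -4.7 13 26 0;0 0 0 -4.7 13 26 0;0 0 0 -4.7 13 26 0;0 0 0 0 0 0 0'; python3 -c "
from h import *
rd=1.80;s,c=np.sin(np.radians(40)),np.cos(np.radians(40))
X=np.array([np.cos(rd),np.sin(rd),0]);Y=np.array([-X[1],X[0],0]);Z=np.array([0,0,1.])
D=np.array([Y,s*X-c*Z,np.cross(Y,s*X-c*Z)]).T
goto([.518,-.3755,.058],D)"
```

```text
clock: 7.92
eef_pos: [0.506, -0.3528, 0.1206]
tool_rot: [-0.098, 0.9, -0.422, 0.046]
ft_force: [-0.6, 0.2, 0.0]
grip_width: 0.0852
t 7.925 pos [ 0.506  -0.3528  0.1206] F [-0.6  0.2  0. ] w 0.0852 j [-0.781  1.095  0.999  2.084  0.355 -2.681]
[[-0.977 -0.137  0.166]
 [-0.215  0.625 -0.751]
 [-0.001 -0.769 -0.64 ]]
tool shift [-6.8 32.3 59.1]
rotvec deg [-0.24 -0.54 -0.5 ] shift in new frame [-6.5 32.  59.3]
```

```bash
python3 -m inch '0 0 0 -3.2 16 29.5 0;0 0 0 -3.2 16 29.5 0;-0.2 -0.5 -0.5 0 0 0 0;0 0 0 0 0 0 0'; python3 -c "
from h import *
goto([.5094,-.338,.0124]);cam('wrist','w2.png')"
```

```text
clock: 8.43
eef_pos: [0.5188, -0.3764, 0.0613]
tool_rot: [-0.103, 0.9, -0.421, 0.05]
ft_force: [-0.9, 0.0, 0.4]
grip_width: 0.0856
t 8.425 pos [ 0.5188 -0.3764  0.0613] F [-0.9  0.   0.4] w 0.0856 j [-0.788  1.233  1.145  2.097  0.345 -2.7  ]
[[-0.974 -0.143  0.177]
 [-0.227  0.624 -0.748]
 [-0.003 -0.769 -0.64 ]]
tool shift [ 0.6 62.8  0.9]
```

View pics/w2.png

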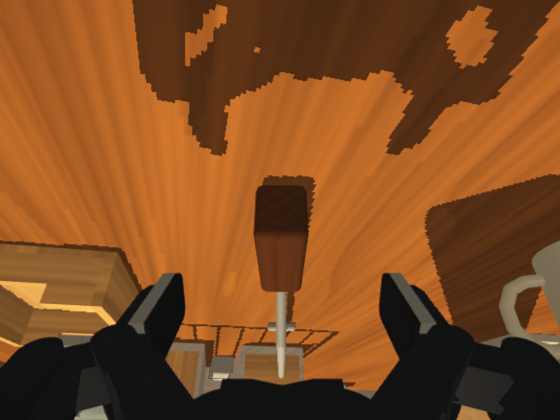

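```bash
python3 -m inch '0 0 0 0 20 0 0;0 0 0 0 20 0 0;0 0 0 0 15 0 0;0 0 0 0 0 0 0'; python3 -c "
from h import *
goto([.5094,-.338,.0124]);cam('wrist','w3.png')"
```

```text
clock: 8.98
eef_pos: [0.5104, -0.3416, 0.0182]
tool_rot: [-0.103, 0.9, -0.421, 0.05]
ft_force: [-0.1, -0.3, -0.0]
grip_width: 0.0852
t 8.975 pos [ 0.5104 -0.3416  0.0182] F [-0.1 -0.3 -0. ] w 0.0852 j [-0.764  1.147  0.844  1.877  0.359 -2.679]
[[-0.974 -0.144  0.177]
 [-0.228  0.624 -0.747]
 [-0.002 -0.768 -0.641]]
tool shift [0.2 6.8 0.9]
```

View pics/w3.png

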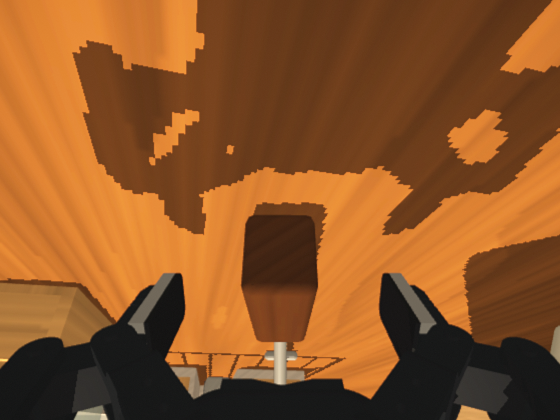

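```bash
python3 -m inch '0 0 0 0 5.5 0.5 0;0 0 0 0 0 0 1;0 0 0 0 0 0 1;0 0 0 0 0 0 1;0 0 0 0 0 0 1;0 0 0 0 0 0 1;0 0 0 0 0 0 1'; python3 -c "
from h import *
state();cam('wrist','w4.png');cam('top','t4.png')"
```

```text
clock: 9.9
eef_pos: [0.5097, -0.3395, 0.0118]
tool_rot: [-0.103, 0.9, -0.421, 0.05]
ft_force: [-0.3, -1.6, 1.7]
grip_width: 0.0293
t 9.9 pos [ 0.5097 -0.3395  0.0118] F [-0.3 -1.6  1.7] w 0.0293 j [-0.763  1.146  0.826  1.859  0.36  -2.678]
[[-0.974 -0.143  0.176]
 [-0.227  0.624 -0.747]
 [-0.002 -0.768 -0.641]]
```

View pics/w4.png

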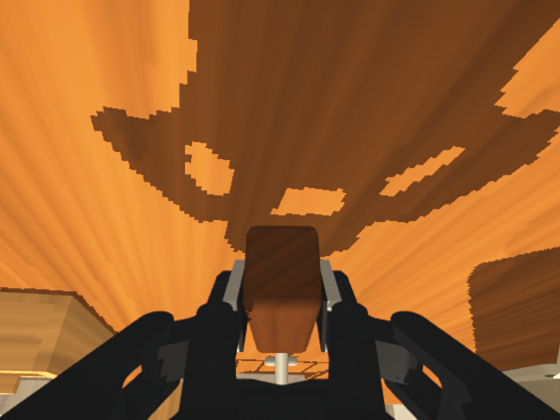

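View pics/t4.png

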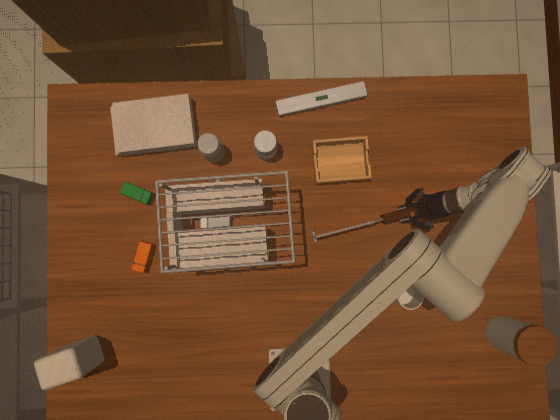

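```bash
python3 -m inch '0 0 0 0 -8 -6.5 1;0 0 0 0 -15 -12.5 1;0 0 0 0 -15 -13 1;0 4.1 3.4 0 0 0 1;0 4.1 3.4 0 0 0 1;0 0 0 0 0 0 1'; python3 -c "
from h import *
rd=1.6125;s,c=.639,np.sqrt(1-.639**2)
X=np.array([np.cos(rd),np.sin(rd),0]);Y=np.array([-X[1],X[0],0]);Z=np.array([0,0,1.])
D=np.array([Y,s*X-c*Z,np.cross(Y,s*X-c*Z)]).T
goto([.5255,-.2278,.062],D)"
```

```text
clock: 10.75
eef_pos: [0.5089, -0.3399, 0.0633]
tool_rot: [-0.019, 0.905, -0.424, 0.01]
ft_force: [0.1, -0.7, -0.6]
grip_width: 0.0295
t 10.75 pos [ 0.5089 -0.3399  0.0633] F [ 0.1 -0.7 -0.6] w 0.0295 j [-0.802  1.026  0.711  1.812  0.441 -2.544]
[[-0.999 -0.025  0.035]
 [-0.043  0.64  -0.767]
 [-0.003 -0.768 -0.64 ]]
tool shift [-21.4  72.3 -84.6]
rotvec deg [ 0.09  0.14 -0.08] shift in new frame [-21.3  72.2 -84.8]
```

```bash
python3 -m inch '0 0 0 -5.3 18 -21.2 1;0 0 0 -5.3 18 -21.2 1;0 0 0 -5.3 18 -21.2 1;0 0 0 -5.4 18 -21.2 1;0 0 0 0 0 0 1'; python3 -c "
from h import *
rd=1.6125;s,c=.639,np.sqrt(1-.639**2)
X=np.array([np.cos(rd),np.sin(rd),0]);Y=np.array([-X[1],X[0],0]);Z=np.array([0,0,1.])
D=np.array([Y,s*X-c*Z,np.cross(Y,s*X-c*Z)]).T
goto([.514,.049,.062],D)
for n in('top','scene'):
  c=cam(n,n+'5.png')
  print(n,[(round(d['conf'],2),np.round(d['point'],1),np.round(onz(c,d['point'],.055),4)) for d in bot.spot_point('foot',n)])
a=cv2.imread('pics/top5.png')[160:290,145:405]; cv2.imwrite('pics/t5z.png',cv2.resize(a,None,fx=3,fy=3,interpolation=cv2.INTER_CUBIC))
a=cv2.imread('pics/scene5.png')[125:275,175:375]; cv2.imwrite('pics/s5z.png',cv2.resize(a,None,fx=4,fy=4,interpolation=cv2.INTER_CUBIC))
"
```

```text
clock: 11.38
eef_pos: [0.5266, -0.2249, 0.0616]
tool_rot: [-0.021, 0.906, -0.423, 0.011]
ft_force: [0.4, -1.1, -0.8]
grip_width: 0.0292
t 11.375 pos [ 0.5266 -0.2249  0.0616] F [ 0.4 -1.1 -0.8] w 0.0292 j [-0.664  0.873  0.392  1.588  0.508 -2.416]
[[-0.999 -0.029  0.038]
 [-0.048  0.641 -0.766]
 [-0.002 -0.767 -0.641]]
tool shift [  -0.6  175.5 -210.6]
rotvec deg [0.17 0.35 0.16] shift in new frame [   1.2  174.8 -211.1]
top [(0.57, array([276.4, 216.9]), array([0.5117, 0.0585, 0.055 ]))]
scene [(0.89, array([282.3, 219.6]), array([0.5045, 0.0564, 0.055 ]))]
```

View pics/t5z.png

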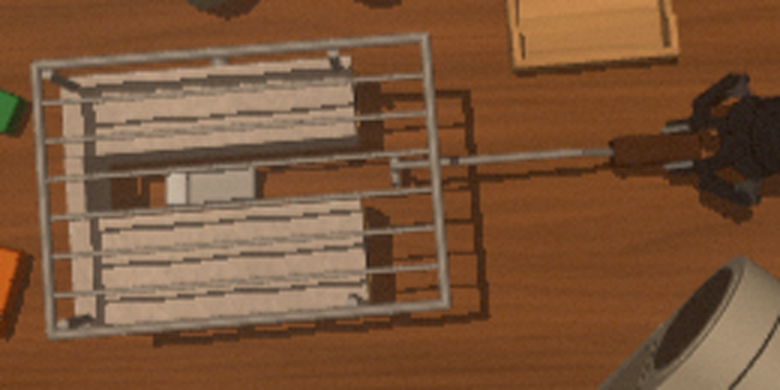

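View pics/s5z.png

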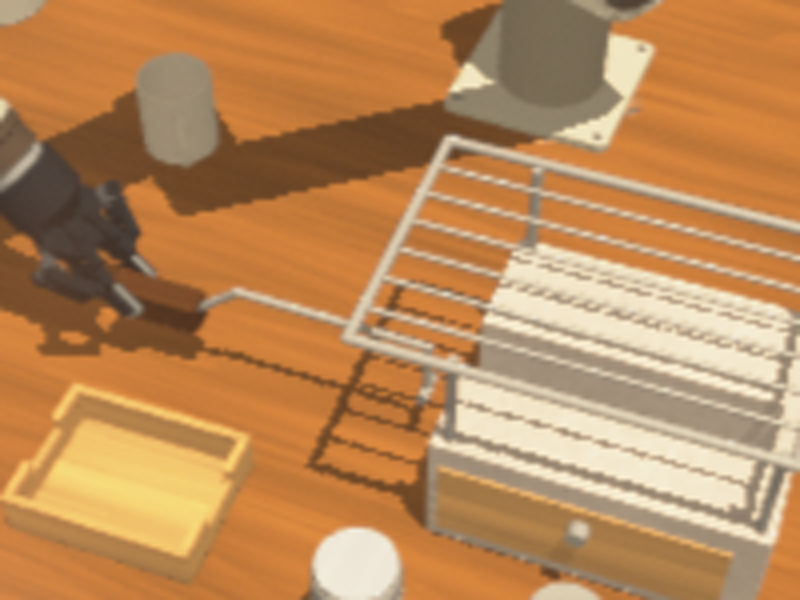

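```bash
python3 -m inch '0.1 0.3 0.1 0 11 -13 1;0 0 0 0.2 22 -26.4 1;0 0 0 0.2 22 -26.4 1;0 0 0 0.2 22 -26.4 1;0 0 0 0 0 0 1'; python3 -c "
from h import *
rd=1.6125;s,c=.639,np.sqrt(1-.639**2)
X=np.array([np.cos(rd),np.sin(rd),0]);Y=np.array([-X[1],X[0],0]);Z=np.array([0,0,1.])
D=np.array([Y,s*X-c*Z,np.cross(Y,s*X-c*Z)]).T
goto([.514,.049,.062],D)
for n in('top','scene'):
  c=cam(n,n+'6.png')
  print(n,[(round(d['conf'],2),np.round(d['point'],1),np.round(onz(c,d['point'],.055),4)) for d in bot.spot_point('foot',n)])
a=cv2.imread('pics/top6.png')[160:290,145:405]; cv2.imwrite('pics/t6z.png',cv2.resize(a,None,fx=3,fy=3,interpolation=cv2.INTER_CUBIC))
a=cv2.imread('pics/scene6.png')[125:275,175:375]; cv2.imwrite('pics/s6z.png',cv2.resize(a,None,fx=4,fy=4,interpolation=cv2.INTER_CUBIC))
"
```

```text
clock: 12.2
eef_pos: [0.5201, -0.1057, 0.0606]
tool_rot: [-0.018, 0.905, -0.424, 0.008]
ft_force: [0.4, -1.1, -0.8]
grip_width: 0.0291
t 12.2 pos [ 0.5201 -0.1057  0.0606] F [ 0.4 -1.1 -0.8] w 0.0291 j [-0.516  0.725  0.097  1.358  0.574 -2.251]
[[-0.999 -0.027  0.03 ]
 [-0.04   0.64  -0.768]
 [ 0.001 -0.768 -0.64 ]]
tool shift [-1.000e-01  9.810e+01 -1.198e+02]
rotvec deg [ 0.1  -0.12  0.  ] shift in new frame [  -0.3   97.9 -120. ]
top [(0.85, array([240.5, 217. ]), array([0.5146, 0.1707, 0.055 ]))]
scene []
```

View pics/t6z.png

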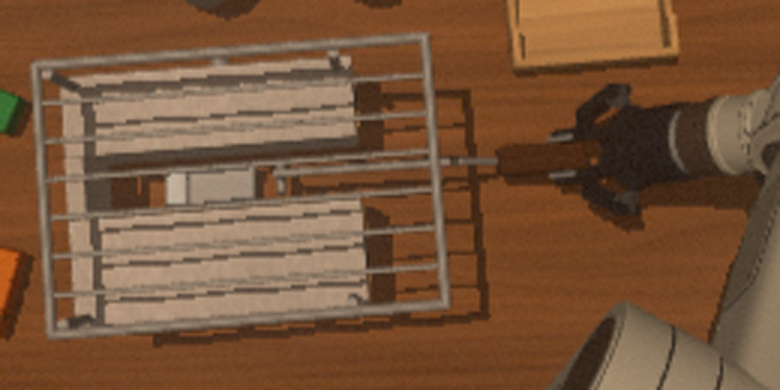

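View pics/s6z.png

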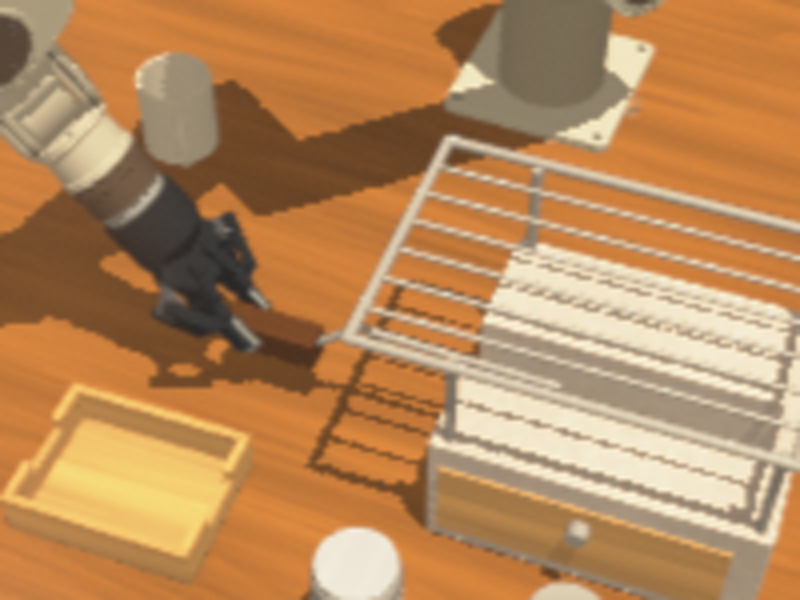

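```bash
python3 -m inch '0 0 0 0 15 -20 1;0 0 0 0 20 -24.5 1;0 0 0 0 20 -24.5 1;0 0 0 0 20 -24.5 1;0 0 0 0 20 -24.5 1;0 0 0 0 0 0 1'; python3 -c "
from h import *
goto([.514,.049,.062])
for n in('top','scene'):
  c=cam(n,n+'7.png')
  print(n,[(round(d['conf'],2),np.round(d['point'],1),np.round(onz(c,d['point'],.055),4)) for d in bot.spot_point('foot',n)])
a=cv2.imread('pics/top7.png')[160:290,145:405]; cv2.imwrite('pics/t7z.png',cv2.resize(a,None,fx=3,fy=3,interpolation=cv2.INTER_CUBIC))
a=cv2.imread('pics/scene7.png')[125:275,175:375]; cv2.imwrite('pics/s7z.png',cv2.resize(a,None,fx=4,fy=4,interpolation=cv2.INTER_CUBIC))
"
```

```text
clock: 13.15
eef_pos: [0.5147, 0.045, 0.0629]
tool_rot: [-0.018, 0.905, -0.424, 0.008]
ft_force: [0.0, 0.5, -1.0]
grip_width: 0.029
t 13.15 pos [0.5147 0.045  0.0629] F [ 0.   0.5 -1. ] w 0.029 j [-0.278  0.588 -0.148  1.089  0.653 -1.975]
[[-0.999 -0.026  0.03 ]
 [-0.04   0.639 -0.768]
 [ 0.001 -0.769 -0.64 ]]
tool shift [ 0.5  3.3 -2.5]
top [(0.71, array([192.7, 220.8]), array([0.5071, 0.3198, 0.055 ]))]
scene []
```

View pics/t7z.png

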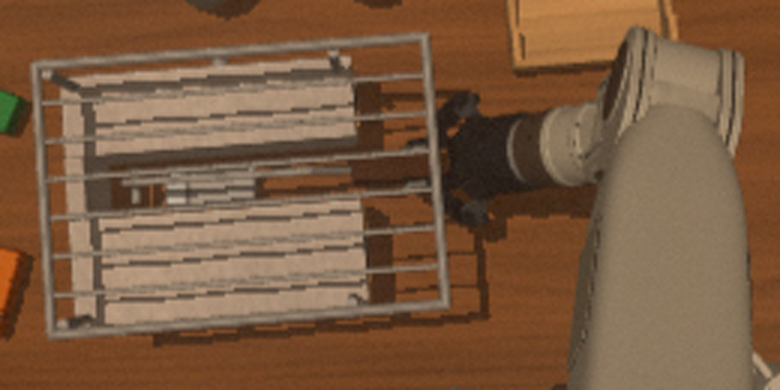

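View pics/s7z.png

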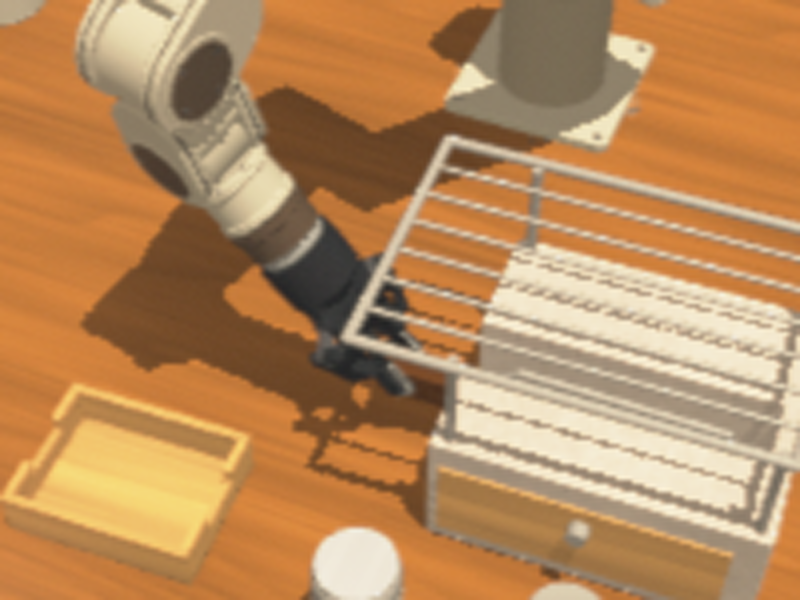

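```bash
python3 -m inch '0 0 0 0 12 10 1;0 0 0 0 12 10 1;0 0 0 0 9 7.5 1;0 0 0 0 4.5 3.7 1;0 0 0 0 0 0 1'; python3 -c "
from h import *
goto([.514,.045,.0135])
for n in('top',):
  c=cam(n,n+'8.png')
a=cv2.imread('pics/top8.png')[160:290,145:405]; cv2.imwrite('pics/t8z.png',cv2.resize(a,None,fx=3,fy=3,interpolation=cv2.INTER_CUBIC))
"
```

```text
clock: 13.98
eef_pos: [0.5145, 0.0445, 0.0134]
tool_rot: [-0.018, 0.905, -0.424, 0.007]
ft_force: [0.4, 0.1, -0.9]
grip_width: 0.0293
t 13.975 pos [0.5145 0.0445 0.0134] F [ 0.4  0.1 -0.9] w 0.0293 j [-0.279  0.659 -0.182  0.986  0.653 -1.974]
[[-0.999 -0.026  0.028]
 [-0.038  0.64  -0.768]
 [ 0.002 -0.768 -0.64 ]]
tool shift [ 0.5  0.3 -0.4]
```

View pics/t8z.png

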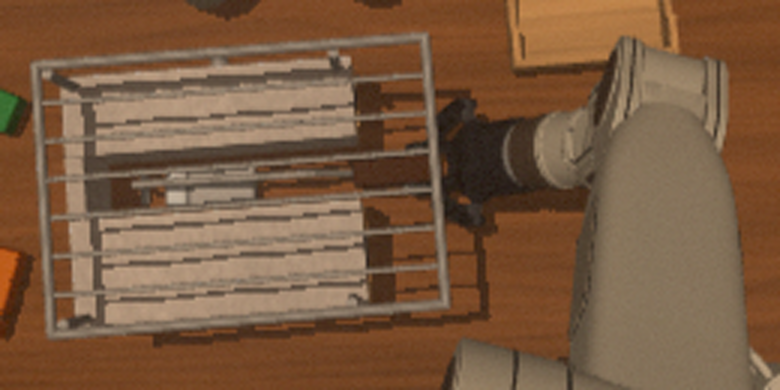

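```bash
python3 -m inch '0 0 0 0 -5 6 1;0 0 0 0 -9 10.8 1;0 0 0 0 -11.5 13.8 1;0 0 0 0 -11.5 13.8 1;0 0 0 0 -11.5 13.8 1;0 0 0 0 -11.5 13.8 1;0 0 0 0 -11.5 13.8 1;0 0 0 0 -11.5 13.8 1;0 0 0 0 -11.5 13.8 1;0 0 0 0 -9 10.8 1;0 0 0 0 -5 6 1;0 0 0 0 0 0 1'; python3 -c "
from h import *
goto([.529,-.288,.0135])
for n in('top',):
  c=cam(n,n+'9.png')
a=cv2.imread('pics/top9.png')[160:290,145:405]; cv2.imwrite('pics/t9z.png',cv2.resize(a,None,fx=3,fy=3,interpolation=cv2.INTER_CUBIC))
"
```

```text
clock: 15.52
eef_pos: [0.5215, -0.1258, 0.014]
tool_rot: [-0.017, 0.905, -0.424, 0.008]
ft_force: [-1.0, 0.0, -1.8]
grip_width: 0.0289
t 15.525 pos [ 0.5215 -0.1258  0.014 ] F [-1.   0.  -1.8] w 0.0289 j [-0.544  0.801  0.107  1.305  0.564 -2.278]
[[-0.999 -0.024  0.029]
 [-0.037  0.639 -0.768]
 [ 0.    -0.769 -0.64 ]]
tool shift [  -1.4 -103.5  125.1]
```

View pics/t9z.png

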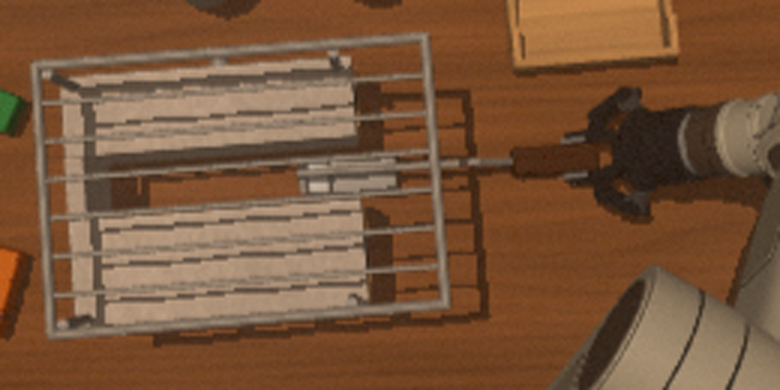

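```bash
python3 -m inch '0 0 0 0 -5 6 1;0 0 0 -0.1 -9 10.8 1;0 0 0 -0.2 -11.5 13.8 1;0 0 0 -0.2 -11.5 13.8 1;0 0 0 -0.2 -11.5 13.8 1;0 0 0 -0.2 -11.5 13.8 1;0 0 0 -0.2 -11.5 13.8 1;0 0 0 -0.2 -11.5 13.8 1;0 0 0 -0.1 -11 13.2 1;0 0 0 0 -6 7.2 1;0 0 0 0 -4 4.8 1;0 0 0 0 0 0 1'; python3 -c "
from h import *
goto([.529,-.288,.0135])
for n in('top','scene'):
  c=cam(n,n+'10.png')
  print([(round(d['conf'],2),np.round(d['point'],1),np.round(onz(c,d['point'],.0),4)) for d in bot.spot_point('tin',n)])
a=cv2.imread('pics/top10.png')[160:290,215:475]; cv2.imwrite('pics/t10z.png',cv2.resize(a,None,fx=3,fy=3,interpolation=cv2.INTER_CUBIC))
"
```

```text
clock: 17.08
eef_pos: [0.5289, -0.2877, 0.014]
tool_rot: [-0.017, 0.905, -0.424, 0.008]
ft_force: [0.7, -0.4, -1.6]
grip_width: 0.029
t 17.075 pos [ 0.5289 -0.2877  0.014 ] F [ 0.7 -0.4 -1.6] w 0.029 j [-0.732  1.011  0.548  1.633  0.477 -2.471]
[[-0.999 -0.024  0.029]
 [-0.038  0.639 -0.768]
 [ 0.    -0.769 -0.64 ]]
tool shift [-0.1  0.2  0.5]
[(0.91, array([139.8, 196.5]), array([0.5939, 0.4989, 0.    ])), (0.78, array([141.7, 256.6]), array([0.3994, 0.4948, 0.    ])), (0.56, array([310.2, 216.8]), array([ 0.5119, -0.0527,  0.    ]))]
[(0.77, array([250.2, 220.5]), array([ 0.5154, -0.071 ,  0.    ])), (0.6, array([402.7, 238.8]), array([0.3731, 0.4864, 0.    ])), (0.55, array([392.7, 291.5]), array([0.6039, 0.4955, 0.    ]))]
```

View pics/t10z.png

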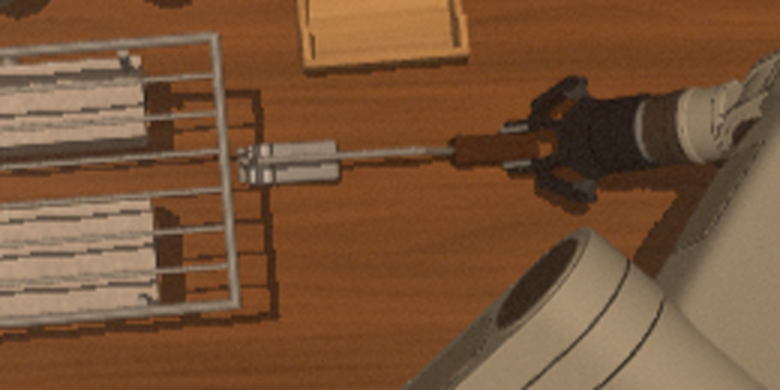

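View pics/scene10.png

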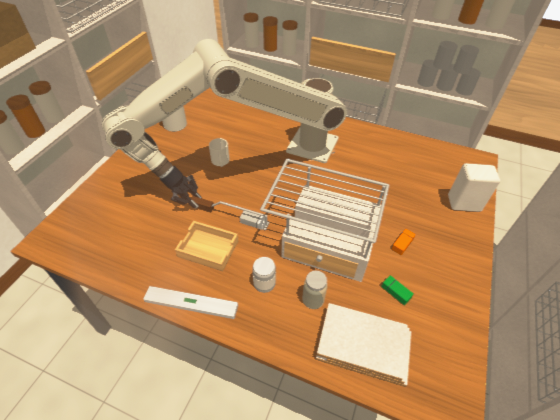

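```bash
python3 -m inch '0 0 0 0 -7 8.4 1;0 0 0 0 -9 10.8 1;0 0 0 0 -5 6 1;0 0 0 0 0 0 1;0 0 0 0 -10 -8.3 1;0 0 0 0 -15 -12.5 1;0 0 0 0 -13 -10.8 1;0 0 0 0 0 0 1'; python3 -c "
from h import *
state()
c=cam('top','top11.png');cam('scene','scene11.png')
a=cv2.imread('pics/top11.png')[160:290,215:475]; cv2.imwrite('pics/t11z.png',cv2.resize(a,None,fx=3,fy=3,interpolation=cv2.INTER_CUBIC))
a=cv2.imread('pics/scene11.png')[125:275,115:315]; cv2.imwrite('pics/s11z.png',cv2.resize(a,None,fx=4,fy=4,interpolation=cv2.INTER_CUBIC))
"
```

```text
clock: 18.27
eef_pos: [0.5314, -0.321, 0.0666]
tool_rot: [-0.016, 0.905, -0.426, 0.01]
ft_force: [-0.0, -0.1, -1.2]
grip_width: 0.0291
t 18.275 pos [ 0.5314 -0.321   0.0666] F [-0.  -0.1 -1.2] w 0.0291 j [-0.763  1.02   0.712  1.797  0.461 -2.501]
[[-0.999 -0.022  0.031]
 [-0.038  0.637 -0.77 ]
 [-0.003 -0.771 -0.637]]
```

View pics/t11z.png

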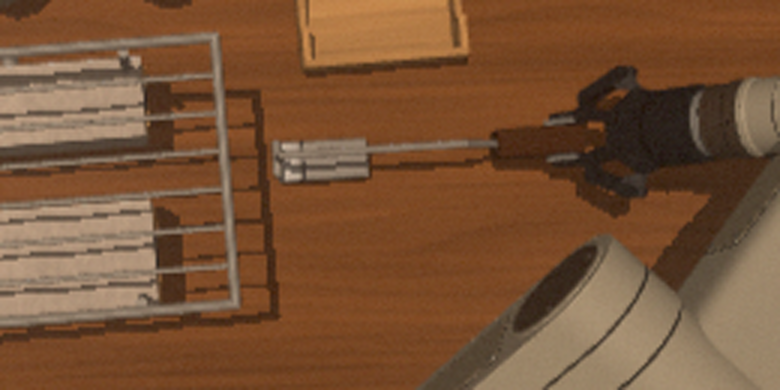

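View pics/s11z.png

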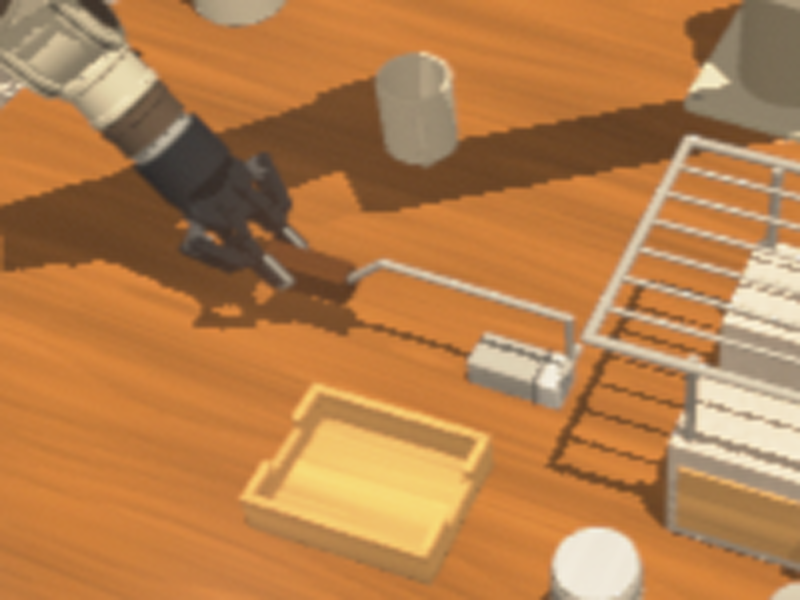

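```bash
python3 -m inch '0 0 0 12 0 0 1;0 0 0 22 0 0 1;0 0 0 25 0 0 1;0 0 0 25 0 0 1;0 0 0 16 0 0 1;0 0 0 0 0 0 1'; python3 -c "
from h import *
state()
c=cam('top','top12.png');cam('scene','scene12.png')
a=cv2.imread('pics/top12.png')[160:320,215:475]; cv2.imwrite('pics/t12z.png',cv2.resize(a,None,fx=3,fy=3,interpolation=cv2.INTER_CUBIC))
a=cv2.imread('pics/scene12.png')[125:275,115:315]; cv2.imwrite('pics/s12z.png',cv2.resize(a,None,fx=4,fy=4,interpolation=cv2.INTER_CUBIC))
"
```

```text
clock: 19.12
eef_pos: [0.4292, -0.3239, 0.0632]
tool_rot: [-0.017, 0.906, -0.424, 0.007]
ft_force: [0.9, 0.2, -1.4]
grip_width: 0.0291
t 19.125 pos [ 0.4292 -0.3239  0.0632] F [ 0.9  0.2 -1.4] w 0.0291 j [-0.871  0.885  0.41   1.678  0.405 -2.6  ]
[[-0.999 -0.024  0.027]
 [-0.036  0.641 -0.767]
 [ 0.002 -0.767 -0.641]]
```

View pics/t12z.png

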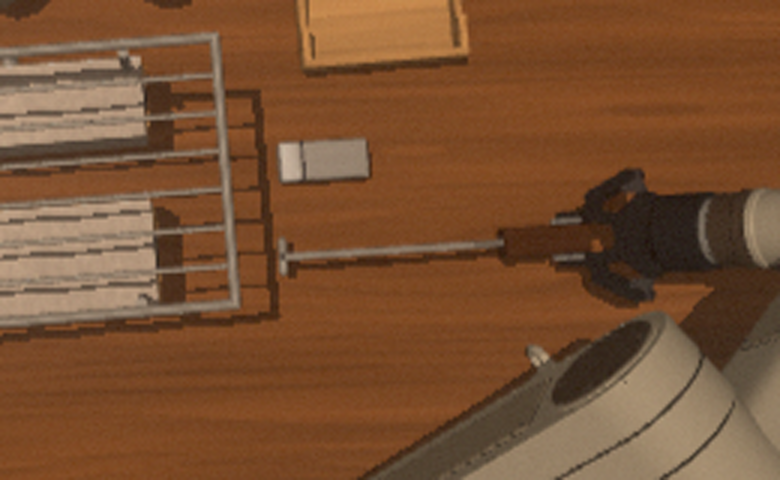

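View pics/s12z.png

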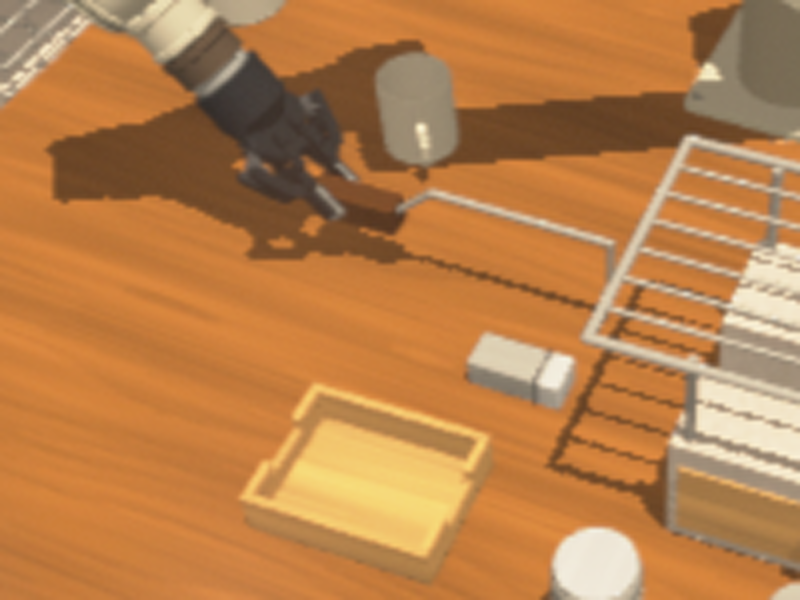

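```bash
python3 -m inch '0 0 0 0 13 10.8 1;0 0 0 0 13 10.8 1;0 0 0 0 8 6.7 1;0 0 0 0 3.8 3.2 1;0 0 0 0 0 0 1'; python3 -c "
from h import *
goto([.4292,-.324,.0115])"
```

```text
clock: 19.85
eef_pos: [0.4301, -0.3237, 0.014]
tool_rot: [-0.017, 0.906, -0.424, 0.008]
ft_force: [-0.0, 0.2, -1.5]
grip_width: 0.0292
t 19.85 pos [ 0.4301 -0.3237  0.014 ] F [-0.   0.2 -1.5] w 0.0292 j [-0.869  0.938  0.379  1.594  0.405 -2.6  ]
[[-0.999 -0.025  0.028]
 [-0.038  0.64  -0.767]
 [ 0.001 -0.768 -0.641]]
tool shift [0.9 1.8 1.8]
```

```bash
python3 -m inch '0 0 0 0 1 1 1;0 0 0 0 0.8 0.8 1;0 0 0 0 0 0 1'; python3 -c "
from h import *
state()"
```

```text
clock: 20.23
eef_pos: [0.4304, -0.3243, 0.0122]
tool_rot: [-0.017, 0.905, -0.424, 0.008]
ft_force: [-0.2, 0.2, -0.6]
grip_width: 0.0286
t 20.225 pos [ 0.4304 -0.3243  0.0122] F [-0.2  0.2 -0.6] w 0.0286 j [-0.87   0.94   0.379  1.59   0.405 -2.6  ]
[[-0.999 -0.024  0.029]
 [-0.038  0.639 -0.768]
 [ 0.    -0.769 -0.64 ]]
```

```bash
python3 -m inch '0 0 0 0 0 0 0.4;0 0 0 0 0 0 0.4;0 0 0 0 0 0 0.4;0 0 0 0 -10 0 0.4;0 0 0 0 -25 0 0.4;0 0 0 0 -30 0 0.4;0 0 0 0 -30 0 0.4;0 0 0 0 -20 0 0.4'; python3 -c "
from h import *
state()
c=cam('top','top13.png');cam('scene','scene13.png')
u=bot.cut_out('tin','top')
for d in u: print(round(d['conf'],2),d['extent'])
a=cv2.imread('pics/top13.png')[160:320,215:475]; cv2.imwrite('pics/t13z.png',cv2.resize(a,None,fx=3,fy=3,interpolation=cv2.INTER_CUBIC))
a=cv2.imread('pics/top13.png')[190:235,295:355]; cv2.imwrite('pics/t13y.png',cv2.resize(a,None,fx=12,fy=12,interpolation=cv2.INTER_CUBIC))
"
```

```text
clock: 21.22
eef_pos: [0.4332, -0.3992, 0.1021]
tool_rot: [-0.017, 0.905, -0.425, 0.008]
ft_force: [0.3, -0.1, -0.2]
grip_width: 0.0512
t 21.225 pos [ 0.4332 -0.3992  0.1021] F [ 0.3 -0.1 -0.2] w 0.0512 j [-0.932  0.997  0.748  1.921  0.37  -2.656]
[[-0.999 -0.023  0.029]
 [-0.037  0.638 -0.769]
 [-0.001 -0.77  -0.638]]
0.93 [121.0, 182.6, 154.8, 205.2]
0.8 [131.3, 241.8, 154.7, 272.1]
0.7 [307.6, 205.7, 338.7, 221.2]
```

View pics/t13z.png

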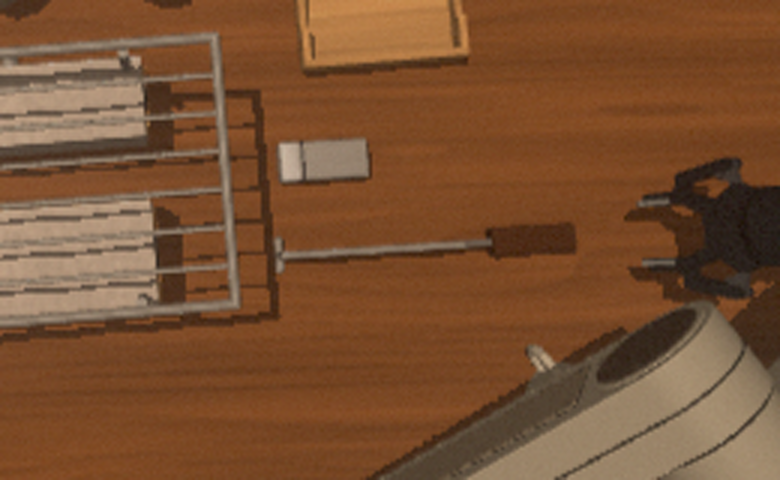

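View pics/t13y.png

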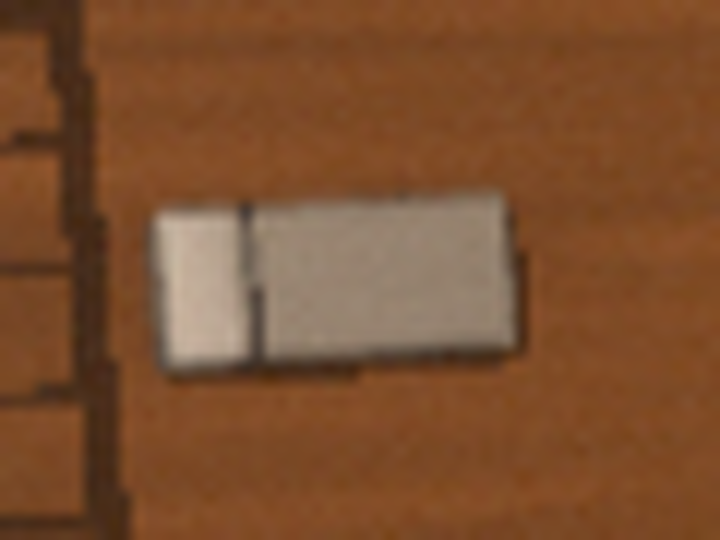

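View pics/scene13.png

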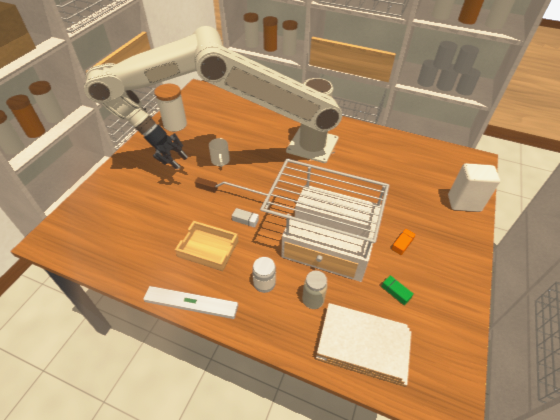

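```bash
python3 -m inch '10 0 0 0 -20 0 0.2;10 0 0 0 -20 0 0.2;10 0 0 0 -20 0 0.2;9.8 0 0 0 -20 0 0.2;0 0 0 0 0 0 0.2'; python3 - <<'E'
from h import *
c=cam('top')
v=lambda x,y:np.array([295+x/12-.5,190+y/12-.5])
P=[onz(c,v(*q),.034)[:2] for q in [(153,212),(505,192),(515,350),(165,368)]]
P=np.array(P);print(P.round(4)); ctr=P.mean(0)
d=(P[0]+P[3]-P[1]-P[2]); yaw=np.arctan2(d[1],d[0]); print('tin',ctr,yaw,np.degrees(yaw),np.linalg.norm(d)/2,np.linalg.norm(P[0]+P[1]-P[2]-P[3])/2)
X=np.array([np.cos(yaw),np.sin(yaw),0]);Y=np.array([-X[1],X[0],0]);Z=np.array([0,0,1.])
D=np.array([Y,-Z,np.cross(Y,-Z)]).T
goto([ctr[0],ctr[1],.16],D)
E
```

```text
clock: 22.0
eef_pos: [0.4346, -0.4276, 0.1738]
tool_rot: [0.014, -0.706, 0.707, -0.015]
ft_force: [-0.8, -0.2, -0.4]
grip_width: 0.0685
[[ 0.5411 -0.0412]
 [ 0.5437 -0.1352]
 [ 0.5016 -0.1362]
 [ 0.4995 -0.0429]]
tin [ 0.52146411 -0.08886334] 1.595963081295936 91.44194881695142 0.09368781680196321 0.04189988002247531
t 22.05 pos [ 0.4343 -0.4286  0.1723] F [ 0.4  0.  -0.5] w 0.068 j [-7.790e-01  4.890e-01  2.130e-01  1.295e+00  1.000e-03 -2.390e+00]
[[-0.999 -0.     0.04 ]
 [-0.04   0.001 -0.999]
 [-0.    -1.    -0.001]]
tool shift [-100.7   12.6 -336. ]
rotvec deg [0.05 0.87 0.  ] shift in new frame [ -95.6   12.3 -337.5]
```

```bash
python3 -m inch '0 0.9 0 -6 0 -20 0.2;0 0 0 -10 0 -36 0.2;0 0 0 -11 0 -40 0.2;0 0 0 -11 0 -40 0.2;0 0 0 -11 0 -40 0.2;0 0 0 -11 0 -40 0.2;0 0 0 -11 0 -40 0.2;0 0 0 -11 0 -36 0.2;0 0 0 -10 0 -30 0.2;0 0 0 -5 0 -15 0.2;0 0 0 0 0 0 0.2'; python3 - <<'E'
from h import *
goto([.5215,-.0889,.06])
c=cam('wrist','w14.png')
print([(round(d['conf'],2),np.round(d['point'],1),np.round(onz(c,d['point'],.0),4)) for d in bot.spot_point('tin','wrist')])
for q in [(-47.5,-21,34),(-47.5,21,34),(47.5,21,34),(47.5,-21,34)]: print(np.round(proj(c,(T2([.5215,-.0889,1.596])@np.append(np.array(q)/1000,1))[:3]),1))
E
```

```text
clock: 23.42
eef_pos: [0.5236, -0.0914, 0.1702]
tool_rot: [-0.009, 0.707, -0.707, 0.007]
ft_force: [1.2, -0.4, 0.1]
grip_width: 0.0683
t 23.425 pos [ 0.5236 -0.0914  0.1702] F [ 1.2 -0.4  0.1] w 0.0683 j [-0.173  0.339 -0.023  1.213 -0.    -1.766]
[[-1.    -0.003  0.023]
 [-0.023  0.    -1.   ]
 [ 0.003 -1.    -0.   ]]
tool shift [  1.7 110.2  -2.5]
[(0.75, array([284.8, 190.1]), array([ 0.5196, -0.0913,  0.    ]))]
[257.1 146.5]
[308.5 146.3]
[306.4 252.9]
[259.8 253.1]
```

View pics/w14.png

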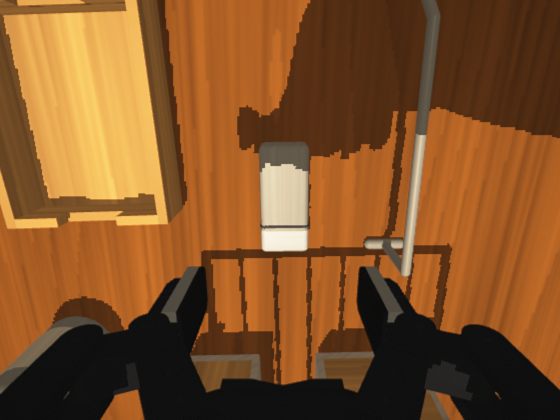

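```bash
python3 -m inch '0 0 0 1.5 30 -0.8 0.2;0 0 0 1.5 30 -0.8 0.2;0 0 0 0 30 0 0.2;0 0 0 0 30 0 0.2;0 0 0 0 20 0 0.2;0 0 0 0 0 0 0.2'; python3 - <<'E'
from h import *
goto([.5203,-.09,.006])
c=cam('wrist','w15.png')
E
```

```text
clock: 24.28
eef_pos: [0.5185, -0.0909, 0.0298]
tool_rot: [-0.009, 0.707, -0.707, 0.005]
ft_force: [-0.2, -0.1, -0.4]
grip_width: 0.0683
t 24.275 pos [ 0.5185 -0.0909  0.0298] F [-0.2 -0.1 -0.4] w 0.0683 j [-1.730e-01  4.700e-01 -2.290e-01  8.770e-01 -1.000e-03 -1.764e+00]
[[-1.    -0.005  0.02 ]
 [-0.02   0.    -1.   ]
 [ 0.005 -1.    -0.   ]]
tool shift [-1.9 23.8 -0.9]
```

View pics/w15.png

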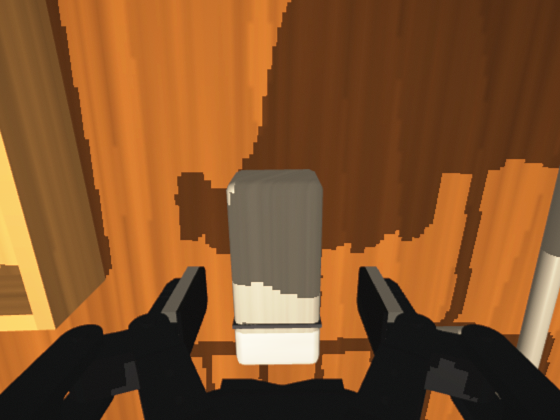

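```bash
python3 -m inch '0 0 0 -1.9 12 -0.9 0.2;0 0 0 0 8 0 0.2;0 0 0 0 4 0 0.2;0 0 0 0 0 0 0.2;0 0 0 0 0 0 1;0 0 0 0 0 0 1;0 0 0 0 0 0 1;0 0 0 0 0 0 1;0 0 0 0 0 0 1'; python3 - <<'E'
from h import *
state()
c=cam('wrist','w16.png')
E
```

```text
clock: 25.45
eef_pos: [0.5228, -0.0891, 0.008]
tool_rot: [0.008, -0.707, 0.707, -0.008]
ft_force: [1.0, 0.3, 5.7]
grip_width: 0.0413
t 25.45 pos [ 0.5228 -0.0891  0.008 ] F [1.  0.3 5.7] w 0.0413 j [-0.169  0.502 -0.245  0.823 -0.    -1.762]
[[-1.     0.001  0.022]
 [-0.022 -0.    -1.   ]
 [-0.001 -1.     0.   ]]
```

View pics/w16.png

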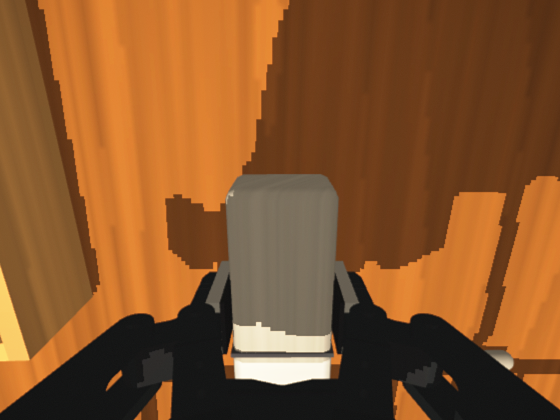

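```bash
python3 -m inch '0 0 0 0 -6 0 1;0 0 0 0 -15 0 1;0 0 0 0 -30 0 1;0 0 0 0 -30 0 1;0 0 0 0 -20 0 1;0 0 0 0 0 0 1'; python3 - <<'E'
from h import *
yaw=1.606
X=np.array([np.cos(yaw),np.sin(yaw),0]);Y=np.array([-X[1],X[0],0]);Z=np.array([0,0,1.])
D=np.array([Y,-Z,np.cross(Y,-Z)]).T
goto([.6894,-.1554,.108],D)
c=cam('wrist','w17.png');s=cam('scene','scene17.png');cam('top','top17.png')
for n in ('top','scene','wrist'):
  cc=cam(n); print(n,[(round(d['conf'],2),np.round(d['point'],1),np.round(onz(cc,d['point'],.0),4)) for d in bot.spot_point('tray',n)])
E
```

```text
clock: 26.25
eef_pos: [0.5238, -0.0892, 0.1107]
tool_rot: [0.006, -0.707, 0.707, -0.009]
ft_force: [-0.1, -0.7, -1.9]
grip_width: 0.0408
t 26.25 pos [ 0.5238 -0.0892  0.1107] F [-0.1 -0.7 -1.9] w 0.0408 j [-0.169  0.381 -0.125  1.06  -0.    -1.762]
[[-1.     0.004  0.022]
 [-0.022 -0.001 -1.   ]
 [-0.004 -1.     0.001]]
tool shift [-164.     3.4   69.8]
rotvec deg [-0.07 -0.74 -0.23] shift in new frame [-163.1    2.7   72. ]
top [(0.94, array([340.8, 160.8]), array([ 0.6936, -0.1601,  0.    ]))]
scene [(0.97, array([209.3, 247.6]), array([ 0.6862, -0.1531,  0.    ]))]
wrist [(0.62, array([ 46.2, 113.7]), array([ 0.6896, -0.1567,  0.    ]))]
```

View pics/w17.png

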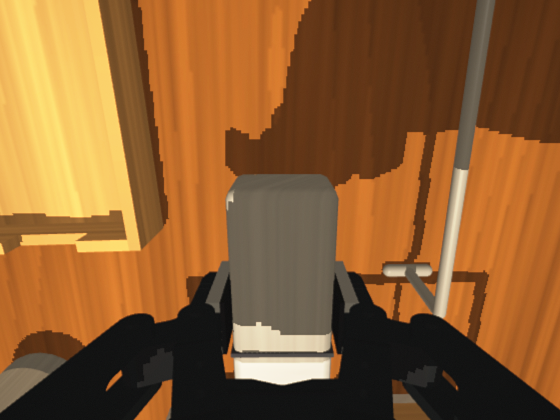

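View pics/scene17.png

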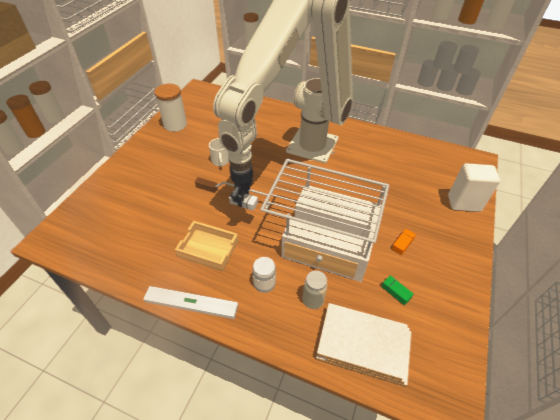

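View pics/top17.png

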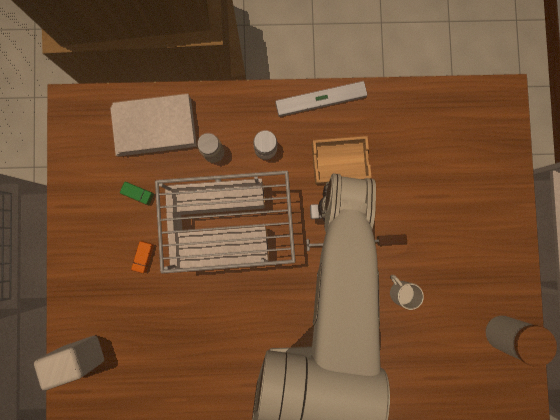

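```bash
python3 -m inch '0 -0.7 0 -12 0 6 1;0 0 0 -27 0 12 1;0 0 0 -32 0 14 1;0 0 0 -32 0 14 1;0 0 0 -32 0 14 1;0 0 0 -20 0 9 1;0 0 0 0 0 0 1'; python3 - <<'E'
from h import *
goto([.683,-.1565,.05])
c=cam('wrist','w18.png')
E
```

```text
clock: 27.58
eef_pos: [0.6811, -0.1537, 0.1072]
tool_rot: [0.012, -0.707, 0.707, -0.012]
ft_force: [-0.6, -0.3, -1.9]
grip_width: 0.041
t 27.575 pos [ 0.6811 -0.1537  0.1072] F [-0.6 -0.3 -1.9] w 0.041 j [-0.222  0.708  0.42   1.283 -0.    -1.827]
[[-0.999 -0.     0.034]
 [-0.034 -0.    -0.999]
 [ 0.    -1.     0.   ]]
tool shift [-1.8 57.2  2.8]
```

View pics/w18.png

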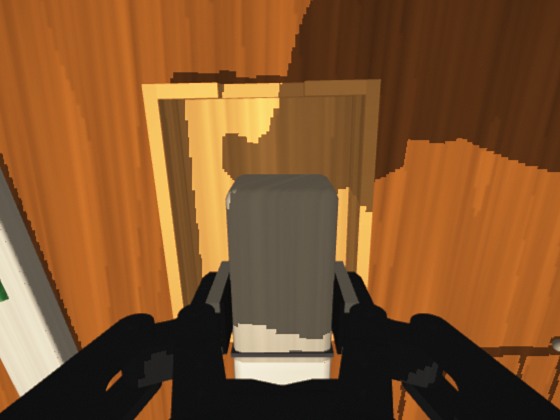

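```bash
python3 -m inch '0 0 0 -1.8 15 2.8 1;0 0 0 0 25 0 1;0 0 0 0 22 0 1;0 0 0 0 14 0 1;0 0 0 0 8 0 1;0 0 0 0 4 0 1;0 0 0 0 0 0 1'; python3 - <<'E'
from h import *
state()
c=cam('wrist','w19.png');cam('scene','scene19.png')
a=cv2.imread('pics/scene19.png')[185:285,135:285]; cv2.imwrite('pics/s19z.png',cv2.resize(a,None,fx=5,fy=5,interpolation=cv2.INTER_CUBIC))
E
```

```text
clock: 28.5
eef_pos: [0.6817, -0.1556, 0.0207]
tool_rot: [0.012, -0.707, 0.707, -0.012]
ft_force: [-0.3, 0.2, -2.1]
grip_width: 0.0413
t 28.5 pos [ 0.6817 -0.1556  0.0207] F [-0.3  0.2 -2.1] w 0.0413 j [-0.224  0.775  0.313  1.108 -0.    -1.829]
[[-0.999  0.     0.034]
 [-0.034 -0.    -0.999]
 [-0.    -1.     0.   ]]
```

View pics/s19z.png

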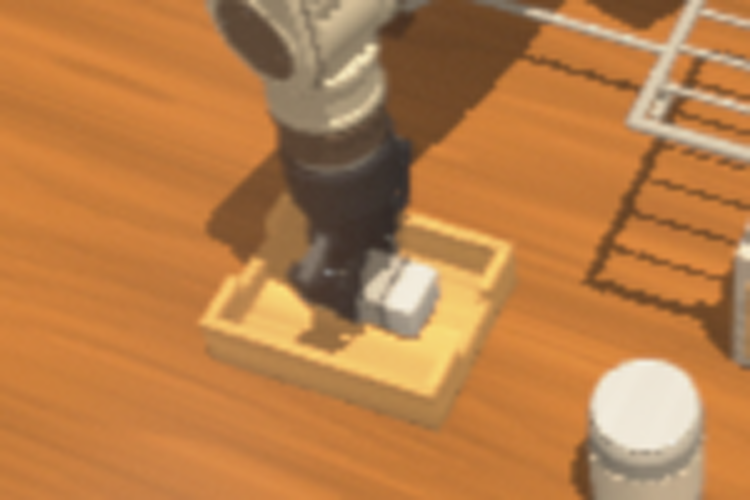

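View pics/w19.png

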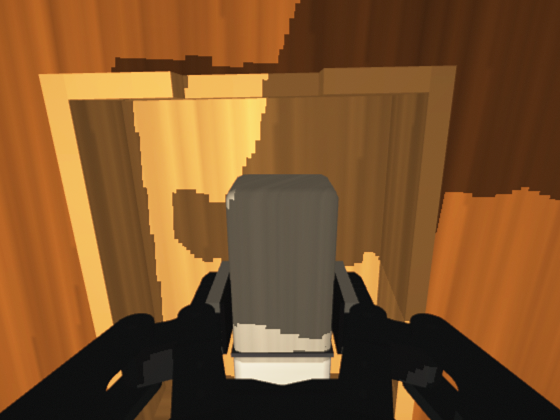

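```bash
python3 -m inch '0 0 0 0 3 0 1;0 0 0 0 2 0 1;0 0 0 0 0 0 1'; python3 -m inch '0 0 0 0 1 0 1;0 0 0 0 0 0 1'
```

```text
clock: 28.98
eef_pos: [0.6812, -0.1554, 0.0151]
tool_rot: [0.013, -0.707, 0.707, -0.012]
ft_force: [0.5, -0.3, -2.0]
grip_width: 0.0408
clock: 29.22
eef_pos: [0.6814, -0.1555, 0.0142]
tool_rot: [0.012, -0.707, 0.707, -0.012]
ft_force: [-0.4, -0.0, -1.9]
grip_width: 0.0408
```

```bash
python3 -m inch '0 0 0 0 1 0 1;0 0 0 0 0 0 1'; python3 -m inch '0 0 0 0 1 0 1;0 0 0 0 0 0 1'
```

```text
clock: 29.48
eef_pos: [0.6816, -0.1556, 0.0141]
tool_rot: [0.012, -0.707, 0.707, -0.012]
ft_force: [-1.8, 0.4, 1.9]
grip_width: 0.0408
clock: 29.72
eef_pos: [0.6816, -0.1555, 0.014]
tool_rot: [0.012, -0.707, 0.707, -0.012]
ft_force: [-3.2, 0.1, 8.6]
grip_width: 0.041
```

```bash
python3 -m inch '0 0 0 0 -1 0 1;0 0 0 0 0 0 0.33;0 0 0 0 0 0 0.33;0 0 0 0 0 0 0.33;0 0 0 0 -4 0 0.33;0 0 0 0 -12 0 0.33;0 0 0 0 -25 0 0.33;0 0 0 0 -35 0 0.33;0 0 0 0 -40 0 0.33;0 0 0 0 -40 0 0.33;0 0 0 0 0 0 0.33'; python3 - <<'E'
from h import *
state()
c=cam('wrist','w20.png');cam('scene','scene20.png')
E
```

```text
clock: 31.1
eef_pos: [0.6843, -0.1561, 0.1759]
tool_rot: [0.009, -0.706, 0.708, -0.016]
ft_force: [0.2, 0.7, 0.3]
grip_width: 0.0571
t 31.1 pos [ 0.6843 -0.1561  0.1759] F [0.2 0.7 0.3] w 0.0571 j [-0.224  0.676  0.541  1.426 -0.    -1.829]
[[-0.999  0.01   0.034]
 [-0.034 -0.003 -0.999]
 [-0.01  -1.     0.003]]
```

View pics/w20.png

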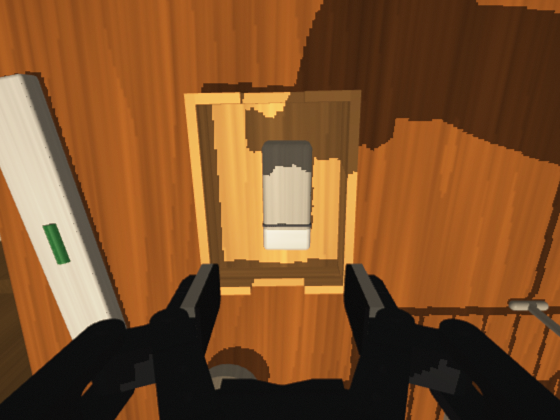

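View pics/scene20.png

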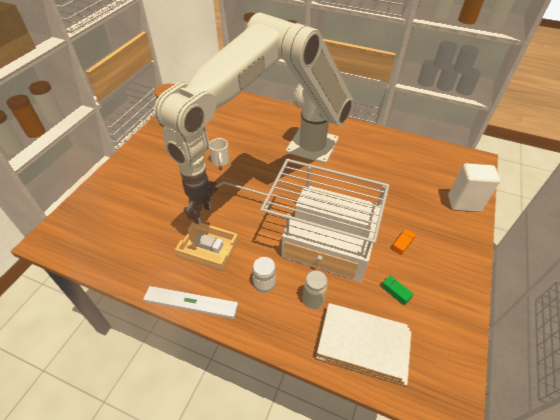

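```bash
python3 - <<'E'
from h import *
c=cam('scene')
for n in('jar','can','mug','tray','rod'): print(n,[(round(d['conf'],2),np.round(d['point'],1)) for d in bot.spot_point(n,'scene')][:2])
state(); print(bot.job_done())
E
```

```text
jar [(0.57, array([312.9, 299.5]))]
can [(0.81, array([264.4, 284.1]))]
mug [(0.9, array([219.2, 158.8]))]
tray [(0.78, array([207.6, 246.7])), (0.16, array([276.6, 182.1]))]
rod [(0.65, array([201.5, 185.4])), (0.31, array([220.8, 156.3]))]
t 31.5 pos [ 0.6808 -0.1554  0.1679] F [ 0.4 -0.2 -0.2] w 0.0575 j [-0.224  0.683  0.533  1.424 -0.    -1.829]
[[-0.999 -0.003  0.034]
 [-0.034  0.    -0.999]
 [ 0.003 -1.    -0.   ]]
the job is handed in; nothing more can be done
None
```

The spice tin is now lying flat in the wooden tray, and I handed the job in at 31.5 s, well inside the 72 s limit.

- **What I did:** I took the rod by its handle with the hand leaning back about 40°. I passed the foot over the tin, lowered it behind and raked the tin out of the gap, clear of the shelf. I laid the rod on the counter on the robot's side of the tin. I then picked the tin up across its width, lowered it until it touched the tray floor, let go and moved straight up.
- **Last checks:** The wrist and scene pictures show the tin flat and near the middle of the tray, with the rod lying on the counter. The gripper is well above the tray with its fingers open, and the force readings are about zero.
- **Bystanders:** The jar, can and mug came out within 1–3 pixels of where they were at the start, which is the detector's own scatter.
- **Contact forces:** The highest force I read was about 9 N on the tool, when the tin touched the tray floor. I only read forces at the end of each move, so I did not see peaks in between.
- **Worth noting:** Early on, one arm joint came right up to its range limit while I tilted the hand. The readings show it stayed within range, at 2.146 against 2.15.

No final check failed or disagreed.

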